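Index the rotary fixture and reset its slide by one hole

TASK

Set up the rotary inspection fixture for the next check: turn its turntable counter-clockwise (seen from above) until the detent catches, with the turntable's upright handle in line with the detent block. Then pull up the lock knob on the rail slide, move the slide exactly one hole outward (away from the turntable's centre) and let the pin go fully home in that hole. Finish while still gripping the knob with the pin home - do not let go - and leave the other things on the bench where they are.

Things in the scene. Friction and masses are not known exactly. Their poses are not given: they have to be found in the camera images.
- table_axis (a point): Point on the vertical axis of the fixture's turntable, at the top face of its disc (31 mm above the bench). The fixture: a fixed round grey base of 184 mm diameter, on it an aluminium disc of 156 mm diameter that turns; the disc carries an upright handle on one side and, on the other, a straight steel rail (26 mm wide, its top 59 mm above the bench) that runs radially outward to 150 mm from the axis.
- detent_block (a point): Top centre of the dark detent block fixed to the base just outside the disc's rim, 111 mm from the axis and 38 mm above the bench. It holds a sprung roller that points at the axis. The roller drops between two small lugs on the disc's rim, which sit below the handle: the detent has caught when the handle stands exactly between the axis and this block.
- turntable (a joint): Angle of the turntable in rad, growing counter-clockwise seen from above; it starts between 0.05 and 0.5. The one detent is at 1.20, the end stop at 1.70. It turns with light friction (about 0.05 N m) and stays where it is left; about 0.25 rad before the detent the first lug begins to lift the roller, which needs 10 to 20 N at the handle, and within about 0.06 rad of 1.20 the roller pulls the released disc to 1.20 (with about 0.01 of play).
- turn_handle (a point): Centre of the black grip of the turntable's upright handle: a fixed round grip of 22 mm diameter and 32 mm height (62 to 94 mm above the bench; this point 78 mm), 65 mm from the axis, opposite to the rail. Its x axis points from the handle over the turntable's axis outward along the rail, z up.
- lock_knob (a point): Centre of the round black lock knob on top of the rail slide: 26 mm diameter, 24 mm high, this point 105 mm above the bench when the pin is home. The knob is 55 mm from the turntable's axis at the start; the slide's top is 69 mm above the bench and the plunger's steel housing (18 to 21 mm diameter) reaches up to 89 mm. Its x axis points outward along the rail, z up.
- lock_plunger (a joint): How far the lock knob and its pin are pulled up, in m: 0 pin fully home (10 mm deep in a rail hole), over 0.010 free of the rail, 0.015 top stop. A spring pulls it down with 4 N at 0 and about 8 N at the top stop. Pin 8 mm with a round end, holes 10 mm.
- rail_slide (a joint): Position of the slide (aluminium saddle, 48 by 40 mm) along the rail, in m, growing outward: 0 is the hole it is locked in at the start; holes are 0.030 apart, so the next one outward is at 0.030 and there are others at -0.030 and 0.060. It slides with about 1 to 2 N of friction once the pin is pulled clear.
- ring_gauge: Bystander: steel ring, 50 mm diameter, 16 mm high; origin at the centre of its underside. Leave alone.
- v_block: Bystander: steel V-block, 40x42x34 mm; origin at the centre of its underside. Leave alone.
- spur_gear: Bystander: toothed gear, 49 mm diameter, 18 mm high; origin at the centre of its underside. Leave alone.

How it is judged:
By the outcome, as a careful person would: the job done as asked, in the order asked, and still so for the second after the job is handed in, while the arm keeps its last pose, push and grip.
It also fails if it takes over 45 s, if anything falls off the work surface, if the arm or the gripper's body presses on something with over 40 N, if the wrist force passes 120 N, or if a joint passes its speed limit or range.

ROBOT

A 7-joint arm with a two-finger parallel gripper is mounted at the origin on a cart in front of the work surface, level with it; the furniture and walls round the work are solid. World frame = base frame: x ahead of the robot, y to its left, z up, the work surface at z = 0. Lengths are in m, angles in degrees, forces in N, time in s.
With the tool pointing down it reaches from about 0.425 to 0.875 m from the base axis. Payload 4.7 kg.
Tool frame: the origin (TCP) lies midway between the tips of the shut fingers; the grasp point (between the pads) lies 19 mm behind it; y points along the fingers, x is the direction in which the jaws open and shut, and the axes are right-handed (so a half turn about y gives the same grasp; the last joint's range is limited). The gripper opens to 87 mm and grips with 3 to 60 N. Pads are 19 mm wide; open, the fingers measure 117 mm over their backs; the gripper's body (75 mm by 190 mm) begins 51 mm behind the grasp point.
Start: joints at [67.443, 18.392, -4.016, 83.108, 1.295, 78.541, -3.26], TCP at [0.258, -0.597, 0.223] pointing down, gripper open.
Joint ranges: [-163.93, 163.93], [-17.29, 119.83], [-79.2, 71.16], [3.27, 140.29], [-89.18, 269.18], [5.43, 117.66], [-154.24, 154.24]. Speed limits (degrees/s): [147.25, 147.25, 180, 180, 180, 180, 180].

INTERFACE

Orientations are given as [roll, pitch, yaw] about the fixed x, y, z axes, in that order (R = Rz(yaw) Ry(pitch) Rx(roll)).
In Python, from cell import env gives the robot as it stands.
- The arm moves only by the tool carry_out, never from a script. Its argument "targets" is a list of rows, each a list of 2 entries, a list of its own where there are three numbers: the shift along the tool's x, y, z in mm, then the turn, a rotation vector about the tool's x, y, z in degrees. A call has 1 to 12 rows; each row shifts and turns the commanded pose from where the row before left it, along the tool's axes as they then stand; what a row does not reach is not made up. A row lasts 1/10 s, in which the tool goes at most 50 mm and 8.59 degrees, less where a joint would pass 70% of its speed; a pose out of reach is approached as far as the arm can. A call with a gripper value outside its range is refused whole. "jaw" is the opening, from 0 (shut) to 1 (fully open), set as the call begins (left out, the last holds). The fingers move at their own pace and stop on an object; "squeeze" is the grip in N (left out, the last holds). Time passes only in rows, so rows that do not move let the fingers close. It gives the time, the measured TCP pose, the force and the opening at its end, in the units of the state.
- env.get_obs(): the state, without advancing time (a new reading comes with each control period).
- env.read_camera(name): name is "scene" or "top" or "wrist"; returns the picture (400x640x3 uint8, red, green, blue); there is no depth.
- env.get_calibration(name): a dict with "fx", "fy", "cx", "cy" (pixels), "R" (3x3) and "t" (3): a world point X has camera coordinates R X + t; the wrist camera has in their place "hand_eye" (4x4, takes a point from camera to tool coordinates, whose origin is the TCP and whose axes are the tool frame's). Camera axes: x right, y down, z forward; pixel columns grow to the right and rows downward; lengths in m; the calibration is good to about 2 mm. A picture is of the moment at which its call begins: read the wrist's pose just before it. get_calibration takes no time and is no camera call.
- env.sign_off(): hands the job in, once; it reports no verdict.
Trained networks look in the newest picture that a camera, given by its name, has taken for a name from the list of things; names that differ only in an ending like _2 or _b are one class to them, and where a whole thing is asked for, a point or a joint stands for the part that bears it (a point fixed in the world has none). Each returns a list of dicts, best first, with "p" (0 to 1); they miss things now and then, are a little off and sometimes report something else, mostly with a low value. They report only what shows in the picture. A call takes as long as a camera call.
- env.outline_of(camera, label): "mask" (400x640 bool, what is visible of it) and "xy" ([column, row] in pixels, amid what is visible of it).
The state is a dict: "time_s": time; "qpos": joint angles; "joint_velocities": joint speeds; "effort": joint torques, N m; "tool_pos": TCP position; "tool_rot": TCP orientation; "force": force on the tool from outside, world axes, zero at the start; "wrist_torque": the same for the moment, N m; "grip_width": finger opening in m.
Only numpy, scipy, OpenCV 4.12 (cv2) and the standard library are available. Lean on these libraries where they do the work, as an engineer would, in place of code of your own. Each camera call takes 0.05 s, during which the arm holds its last target.

## Working session

There is one attempt and no reset: what is moved stays moved. The work goes in short steps, Python scripts to look and compute and a tool call to move; the robot and the scene stay as the last step left them, time stands still between calls to the robot, and variables do not carry over. Pictures are saved under pics/ and viewed, and the job is handed in when it is done.

Besides the shell and the picture viewer there is one more tool, called after "Emit:" as a command line: name --argument value ..., lists and objects as JSON in quotes. carry_out: Moves the arm, as the interface text tells. Its arguments: {"type":"object","properties":{"targets":{"type":"array","items":{"type":"array"}},"jaw":{"type":"number"},"squeeze":{"type":"number"}},"required":["targets"]}

```bash
ls; mkdir -p pics; python3 - <<'E'
from cell import env
import cv2,numpy as np
o=env.get_obs(); print({k:np.round(v,3) for k,v in o.items()})
for n in("scene","top"):
    cv2.imwrite(f"pics/{n}0.png",env.read_camera(n)[:,:,::-1])
    c=env.get_calibration(n); print(n,c)
    for l in("turn_handle","lock_knob"):
        for d in env.outline_of(n,l)[:2]: print(n,l,d["p"],d["xy"],d["mask"].sum())
print(env.get_calibration("wrist"))
E
```

```text
pics
{'time_s': np.float64(0.0), 'qpos': array([67.442, 18.439, -4.017, 83.173,  1.295, 78.54 , -3.259]), 'joint_velocities': array([ 0.047,  0.008,  0.115, -0.05 , -0.05 ,  0.018,  0.004]), 'effort': array([ 1.0000e-03, -4.9128e+01, -4.0300e-01, -3.1253e+01, -6.4000e-02,
        4.4000e-02,  0.0000e+00]), 'tool_pos': array([ 0.258, -0.596,  0.221]), 'tool_rot': array([-90.005,   0.107, -66.63 ]), 'force': array([-0.47 ,  0.186, -0.517]), 'wrist_torque': array([-0.005,  0.042, -0.025]), 'grip_width': np.float64(0.087)}
scene {'fx': 412.3997663690992, 'fy': 412.3997663690992, 'cx': 313.4576481561425, 'cy': 199.48839965661648, 'R': array([[-0.87313883, -0.48723161,  0.01529536],
       [-0.27028003,  0.45776359, -0.84699539],
       [ 0.40568127, -0.74367859, -0.53138014]]), 't': array([0.4825653 , 0.2262812 , 1.00775556])}
scene turn_handle 0.58 [302.0, 206.6] 1829
top {'fx': 377.5929917635524, 'fy': 377.5929917635524, 'cx': 325.35814658446, 'cy': 194.3373025292493, 'R': array([[-0.0057419 , -0.99981511,  0.01835155],
       [-0.99331675,  0.00358707, -0.11536448],
       [ 0.11527732, -0.01889131, -0.99315369]]), 't': array([-0.02126224,  0.591855  ,  1.04221631])}
top turn_handle 0.76 [326.5, 195.0] 2626
top turn_handle 0.38 [211.7, 210.8] 271
top lock_knob 0.56 [329.3, 173.7] 87
{'fx': 327.63196739931834, 'fy': 327.63196739931834, 'cx': 325.0541565744168, 'cy': 197.90876569489615, 'hand_eye': array([[ 9.99999387e-01,  8.16498441e-04,  7.47217528e-04,
        -3.82484218e-04],
       [-4.81079695e-04, -2.87353649e-01,  9.57824435e-01,
        -1.63153337e-01],
       [ 9.96777841e-04, -9.57824208e-01, -2.87353080e-01,
         7.90509268e-02],
       [ 0.00000000e+00,  0.00000000e+00,  0.00000000e+00,
         1.00000000e+00]])}
```

View pics/scene0.png

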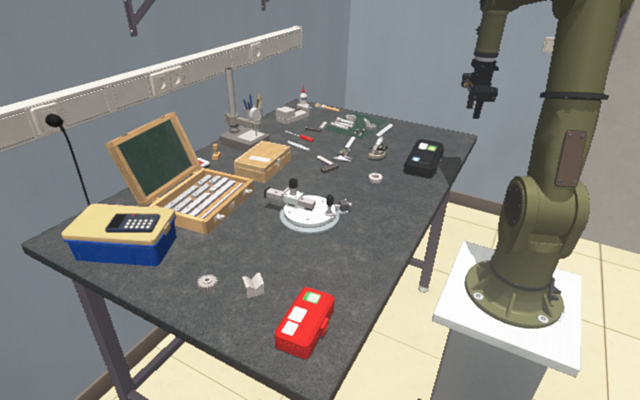

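View pics/top0.png

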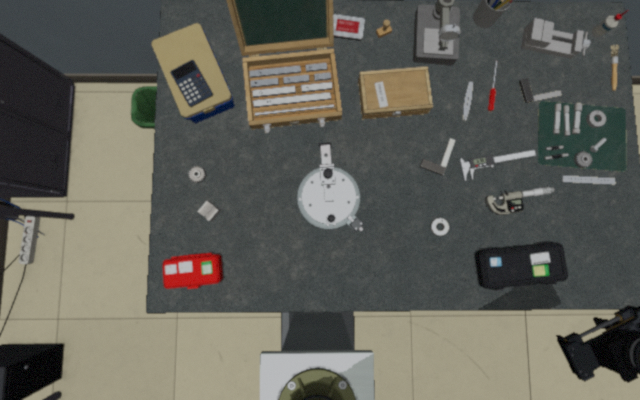

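```bash
python3 - <<'E'
import cv2
i=cv2.imread("pics/top0.png")[120:270,240:440]; cv2.imwrite("pics/topc.png",cv2.resize(i,(800,600),interpolation=cv2.INTER_CUBIC))
i=cv2.imread("pics/scene0.png")[120:270,200:400]; cv2.imwrite("pics/scenec.png",cv2.resize(i,(800,600),interpolation=cv2.INTER_CUBIC))
E
```

```text
(no output)
```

View pics/topc.png

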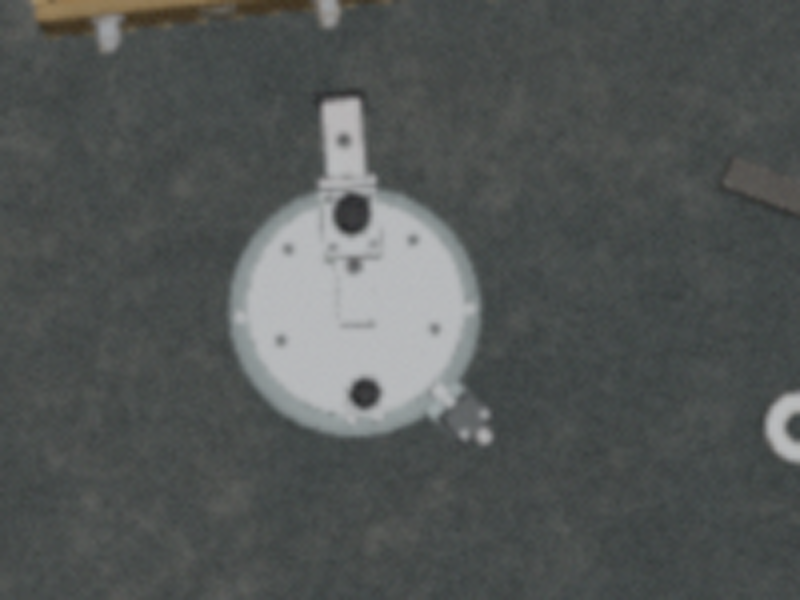

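View pics/scenec.png

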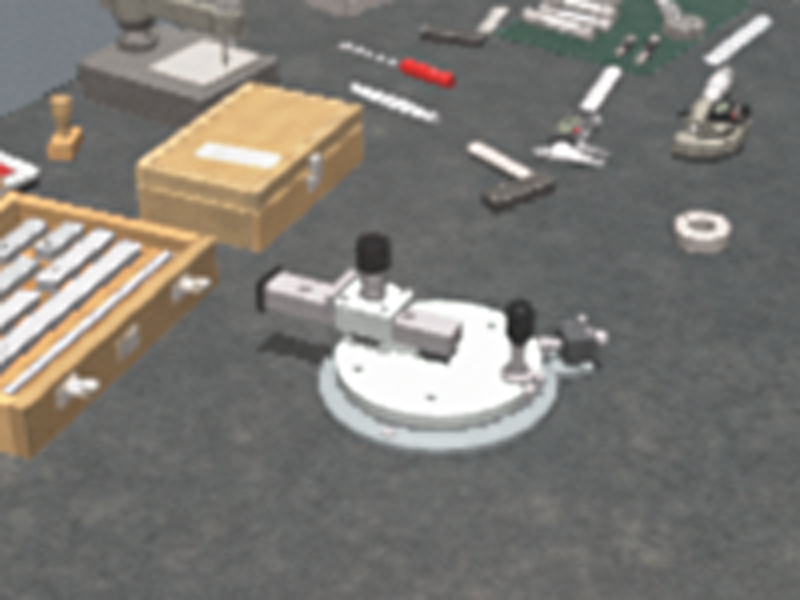

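```bash
cat > h.py <<'E'
import numpy as np
from cell import env
def ray(n,uv,z):
    c=env.get_calibration(n);R=np.array(c["R"]);t=np.array(c["t"])
    d=R.T@np.array([(uv[0]-c["cx"])/c["fx"],(uv[1]-c["cy"])/c["fy"],1]);o=-R.T@t
    return o+d*(z-o[2])/d[2]
def proj(n,X):
    c=env.get_calibration(n);p=np.array(c["R"])@X+c["t"];return np.array([c["fx"]*p[0]/p[2]+c["cx"],c["fy"]*p[1]/p[2]+c["cy"]])
E
python3 - <<'E'
from h import *
T=lambda u,v:(240+u/4,120+v/4)
S=lambda u,v:(200+u/4,120+v/4)
P={}
for k,u,z in(("h",(365,393),.088),("k",(352,214),.113),("ax",(356,305),.031),("base",(355,312),.012),("det",(464,412),.038)):
    P[k]=ray("top",T(*u),z);print(k,P[k].round(4))
a=lambda p,q:np.degrees(np.arctan2(*(P[p]-P[q])[1::-1]))
print("scene h",ray("scene",S(519,320),.078).round(4),"k",ray("scene",S(373,252),.105).round(4))
print(a("h","ax"),a("ax","k"),a("h","k"),a("det","ax"),np.linalg.norm((P["h"]-P["k"])[:2]),np.linalg.norm((P["det"]-P["ax"])[:2]))
E
```

```text
h [ 0.5207 -0.0385  0.088 ]
k [ 0.6384 -0.0299  0.113 ]
ax [ 0.5866 -0.0345  0.031 ]
base [ 0.5836 -0.0343  0.012 ]
det [ 0.5096 -0.11    0.038 ]
scene h [ 0.5212 -0.039   0.078 ] k [ 0.6403 -0.0297  0.105 ]
-176.51703752509206 -174.92779419589294 -175.81677489979234 -135.56743362619767 0.11797641081348542 0.10781715091291133
```

Emit:
carry_out --targets '[[[-24,0,31],[0,0,0]],[[-24,0,31],[0,0,0]],[[-24,0,31],[0,0,0]],[[-24,0,31],[0,0,0]],[[-24,0,31],[0,0,0]],[[-24,0,31],[0,0,0]],[[-24,0,31],[0,0,0]],[[-24,0,31],[0,0,0]],[[-24,0,31],[0,0,0]],[[-24,0,31],[0,0,0]],[[-24,0,31],[0,0,0]],[[-24,0,31],[0,0,0]]]'

```text
time_s: 1.5
tool_pos: [0.4856, -0.1834, 0.2228]
tool_rot: [-90.0, -0.0, -66.6]
force: [0.9, -0.7, -0.2]
grip_width: 0.0871
```

Emit:
carry_out --targets '[[[-24,0,31],[0,0,0]],[[-24,0,31],[0,0,0]],[[-24,0,31],[0,0,0]],[[-21,0,29],[0,0,0]],[[0,0,0],[0,6.5,0]],[[0,0,0],[0,6.5,0]],[[0,0,0],[0,6.5,0]],[[0,0,0],[0,0,0]],[[0,0,0],[0,0,0]]]'

```text
time_s: 2.4
tool_pos: [0.5601, -0.051, 0.2226]
tool_rot: [-90.0, -0.0, -86.0]
force: [-0.7, 0.5, -0.4]
grip_width: 0.0873
```

```bash
python3 - <<'E'
from h import *
import cv2
o=env.get_obs(); print({k:np.round(v,4) for k,v in o.items() if k in("time_s","qpos","tool_pos","tool_rot","force")})
im=env.read_camera("wrist");cv2.imwrite("pics/w1.png",im[:,:,::-1]);np.savez("w1.npz",p=o["tool_pos"],r=o["tool_rot"])
for l in("turn_handle","lock_knob","detent_block"):
    for d in env.outline_of("wrist",l)[:2]: print(l,d["p"],d["xy"],d["mask"].sum())
E
```

```text
{'time_s': np.float64(2.4), 'qpos': array([ 29.0952,   9.6583, -29.6581,  94.9929,   4.9021,  76.6419,
       -87.3272]), 'tool_pos': array([ 0.5601, -0.051 ,  0.2226]), 'tool_rot': array([-9.00005e+01, -7.10000e-03, -8.59795e+01]), 'force': array([-0.6741,  0.4682, -0.3965])}
turn_handle 0.84 [308.1, 135.8] 19113
lock_knob 0.57 [307.6, 91.4] 916
detent_block 0.77 [318.6, 135.1] 23353
```

View pics/w1.png

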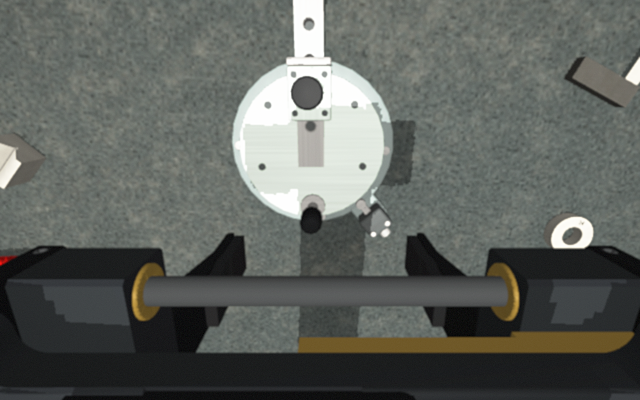

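Wrist picture: handle grip at about (311,219), knob at (307,93), detent block at (375,217), disc centre near (314,140).

```bash
cat >> h.py <<'E'
from scipy.spatial.transform import Rotation as Rn
def wray(uv,z,p,r):
    c=env.get_calibration("wrist");H=np.array(c["hand_eye"]);R=Rn.from_euler("xyz",r,degrees=True).as_matrix()
    d=R@H[:3,:3]@np.array([(uv[0]-c["cx"])/c["fx"],(uv[1]-c["cy"])/c["fy"],1]);o=R@H[:3,3]+p
    return o+d*(z-o[2])/d[2]
E
python3 - <<'E'
from h import *
import cv2
w=np.load("w1.npz");p,r=w["p"],w["r"]
im=cv2.imread("pics/w1.png")
cv2.imwrite("pics/w1c.png",cv2.resize(im[40:250,220:420],(762,800))[:,:,:][:800])
cv2.imwrite("pics/w1d.png",cv2.resize(im[170:250,280:400],(780,520),interpolation=cv2.INTER_CUBIC))
for k,uv,z in(("knob",(307,93),.117),("h",(311,219),.094),("h78",(311,213),.078),("det",(375,217),.038)):print(k,wray(uv,z,p,r).round(4))
E
```

```text
knob [ 0.6428 -0.0308  0.117 ]
h [ 0.5298 -0.0397  0.094 ]
h78 [ 0.5302 -0.039   0.078 ]
det [ 0.5164 -0.1105  0.038 ]
```

View pics/w1d.png

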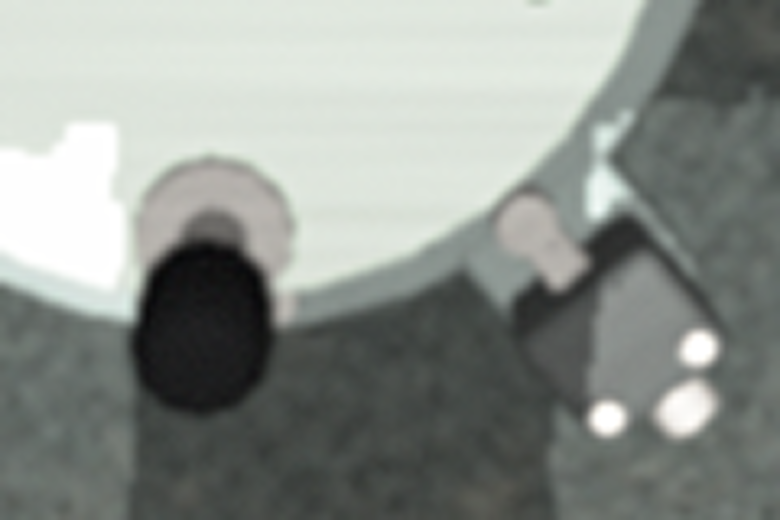

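Emit:
carry_out --targets '[[[-5,0,-12],[0,0,0]],[[-5,0,-12],[0,0,0]],[[-5,0,-12],[0,0,0]],[[0,30,0],[0,0,0]],[[0,30,0],[0,0,0]],[[0,30,0],[0,0,0]],[[0,30,0],[0,0,0]],[[0,20,0],[0,0,0]],[[0,20,0],[0,0,0]],[[0,0,0],[0,0,0]],[[0,0,0],[0,0,0]]]'

```text
time_s: 3.7
tool_pos: [0.5228, -0.0384, 0.0631]
tool_rot: [-90.0, -0.0, -86.1]
force: [0.4, 0.5, 0.6]
grip_width: 0.0869
```

Emit:
carry_out --targets '[[[0,0,0],[0,0,0]],[[0,0,0],[0,0,0]],[[0,0,0],[0,0,0]],[[0,0,0],[0,0,0]],[[0,0,0],[0,0,0]],[[0,0,0],[0,0,0]]]' --jaw 0.2 --squeeze 15

```text
time_s: 4.3
tool_pos: [0.5232, -0.0386, 0.0626]
tool_rot: [-90.0, -0.0, -86.1]
force: [1.2, 0.1, -0.8]
grip_width: 0.0471
```

```bash
python3 - <<'E'
from h import *
import cv2
o=env.get_obs(); print({k:np.round(v,4) for k,v in o.items() if k in("time_s","tool_pos","tool_rot","force","grip_width")})
im=env.read_camera("wrist");cv2.imwrite("pics/w2.png",im[:,:,::-1]);np.savez("w2.npz",p=o["tool_pos"],r=o["tool_rot"])
im=env.read_camera("scene")[120:270,200:400,::-1];cv2.imwrite("pics/s2.png",cv2.resize(im,(800,600),interpolation=cv2.INTER_CUBIC))
E
```

```text
{'time_s': np.float64(4.3), 'tool_pos': array([ 0.5232, -0.0386,  0.0626]), 'tool_rot': array([-8.99991e+01, -4.70000e-03, -8.61402e+01]), 'force': array([ 1.2439,  0.126 , -0.8024]), 'grip_width': np.float64(0.0471)}
```

View pics/w2.png

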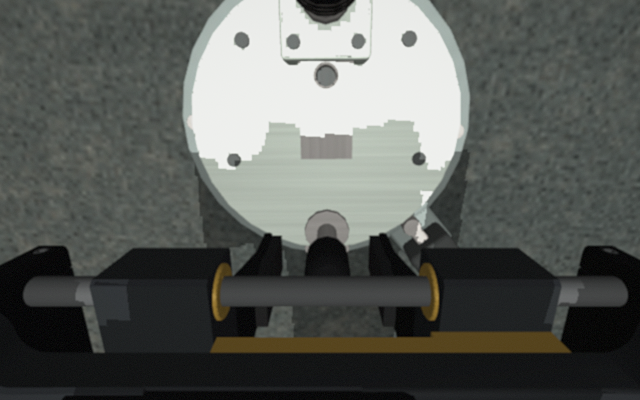

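View pics/s2.png

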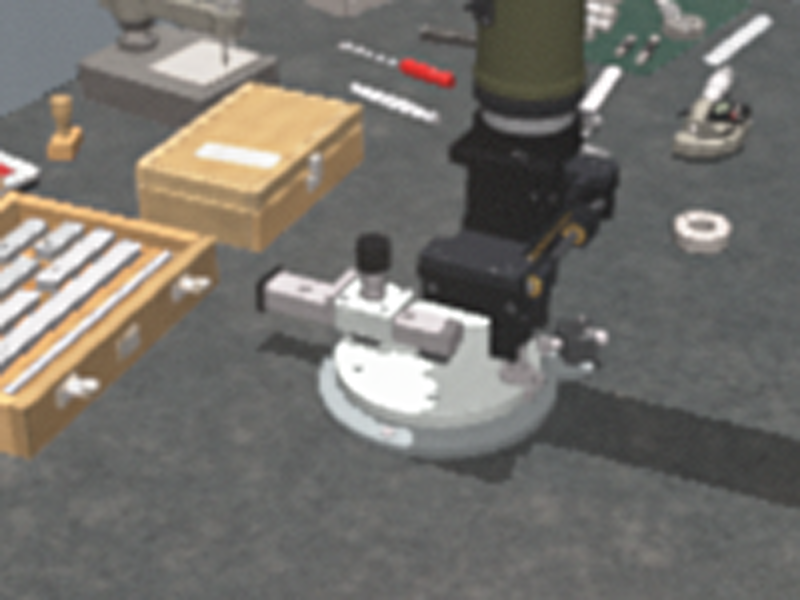

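Handle grip sits at (326,260), centred between the fingers; the detent block is clear at (425,230). Closing.

Emit:
carry_out --targets '[[[0,0,0],[0,0,0]],[[0,0,0],[0,0,0]],[[0,0,0],[0,0,0]],[[0,0,0],[0,0,0]],[[0,0,0],[0,0,0]]]' --jaw 0 --squeeze 25

```text
time_s: 4.9
tool_pos: [0.5232, -0.0387, 0.0625]
tool_rot: [-90.0, -0.0, -86.1]
force: [-0.3, 0.1, -0.1]
grip_width: 0.0213
```

Emit:
carry_out --targets '[[[4.5,0,0.16],[0,-4,0]],[[4.5,0,0.16],[0,-4,0]],[[4.5,0,0.16],[0,-4,0]],[[4.5,0,0.16],[0,-4,0]],[[4.5,0,0.16],[0,-4,0]],[[4.5,0,0.16],[0,-4,0]],[[0,0,0],[0,0,0]],[[0,0,0],[0,0,0]]]'

```text
time_s: 5.7
tool_pos: [0.5304, -0.0646, 0.0625]
tool_rot: [-90.0, -0.0, -62.3]
force: [0.0, -2.4, 0.6]
grip_width: 0.0213
```

Emit:
carry_out --targets '[[[3.4,0,0.09],[0,-3,0]],[[3.4,0,0.09],[0,-3,0]],[[3.4,0,0.09],[0,-3,0]],[[0,0,0],[0,0,0]],[[0,0,0],[0,0,0]]]'

```text
time_s: 6.2
tool_pos: [0.5334, -0.0684, 0.0623]
tool_rot: [-90.1, 0.4, -53.1]
force: [-7.3, 7.1, 7.5]
grip_width: 0.0214
```

Emit:
carry_out --targets '[[[3.4,0,0.09],[0,-3,0]],[[2.3,0,0.04],[0,-2,0]],[[0,0,0],[0,0,0]],[[0,0,0],[0,0,0]]]'

```text
time_s: 6.6
tool_pos: [0.5344, -0.0682, 0.0621]
tool_rot: [-90.2, 0.9, -47.9]
force: [-15.7, 14.4, 13.5]
grip_width: 0.0213
```

Emit:
carry_out --targets '[[[2.3,0,0.04],[0,-2,0]],[[1.2,0,0.01],[0,-1,0]],[[0,0,0],[0,0,0]],[[0,0,0],[0,0,0]]]'

```text
time_s: 7.0
tool_pos: [0.5348, -0.068, 0.062]
tool_rot: [-90.2, 1.2, -44.9]
force: [-20.4, 18.9, 18.6]
grip_width: 0.0215
```

```bash
python3 - <<'E'
from h import *
import cv2
o=env.get_obs(); print({k:np.round(v,4) for k,v in o.items()})
im=env.read_camera("wrist");cv2.imwrite("pics/w3.png",im[:,:,::-1]);np.savez("w3.npz",p=o["tool_pos"],r=o["tool_rot"])
im=env.read_camera("scene")[120:270,200:400,::-1];cv2.imwrite("pics/s3.png",cv2.resize(im,(800,600),interpolation=cv2.INTER_CUBIC))
E
```

```text
{'time_s': np.float64(7.0), 'qpos': array([ 34.7817,  16.8939, -33.9794, 107.3927,  10.0355,  59.8585,
       -48.1377]), 'joint_velocities': array([ 0.0705,  0.0183, -0.0233, -0.0143,  0.0249, -0.0125, -0.1392]), 'effort': array([  8.9024, -34.064 ,   5.8612, -32.8828,   6.3823,  -6.817 ,
         0.151 ]), 'tool_pos': array([ 0.5348, -0.068 ,  0.062 ]), 'tool_rot': array([-90.1773,   1.1874, -44.8684]), 'force': array([-20.4041,  18.901 ,  18.5724]), 'wrist_torque': array([ 4.3696,  4.5224, -0.1582]), 'grip_width': np.float64(0.0215)}
```

View pics/w3.png

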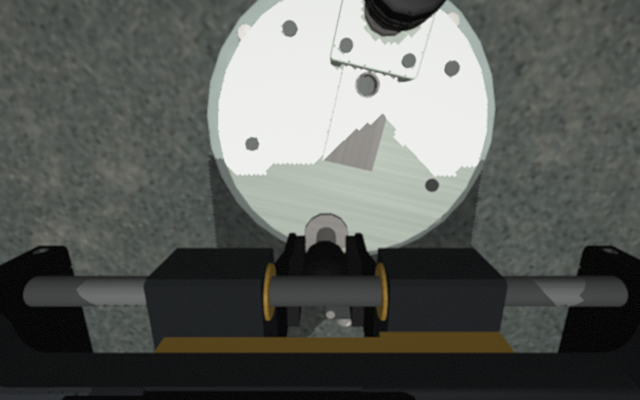

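View pics/s3.png

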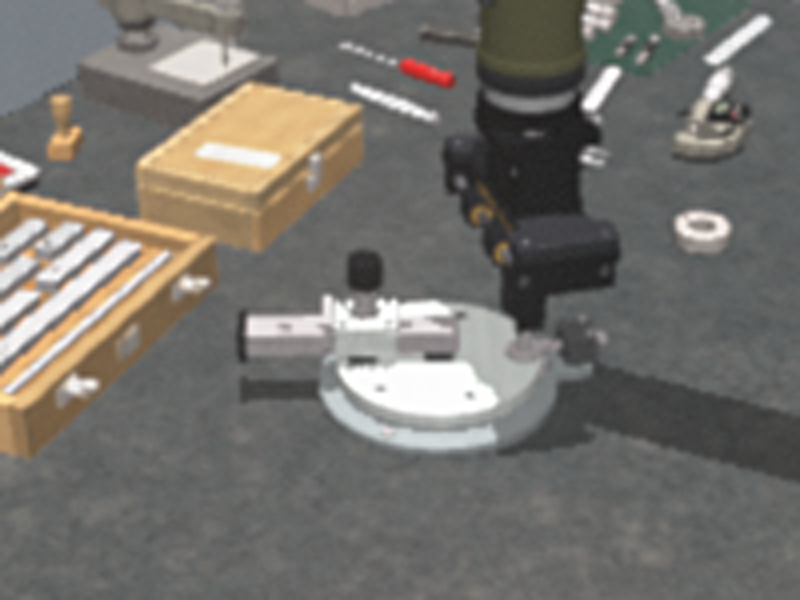

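```bash
python3 - <<'E'
from h import *
import cv2
im=env.read_camera("top")[:,:,::-1];cv2.imwrite("pics/t3.png",cv2.resize(im[130:250,270:430],(800,600),interpolation=cv2.INTER_CUBIC))
im=env.read_camera("scene")[:,:,::-1];cv2.imwrite("pics/s3c.png",cv2.resize(im[165:240,250:360],(792,540),interpolation=cv2.INTER_CUBIC))
im=cv2.imread("pics/w3.png");cv2.imwrite("pics/w3c.png",cv2.resize(im[200:350,230:420],(760,600),interpolation=cv2.INTER_CUBIC))
E
```

```text
(no output)
```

View pics/t3.png

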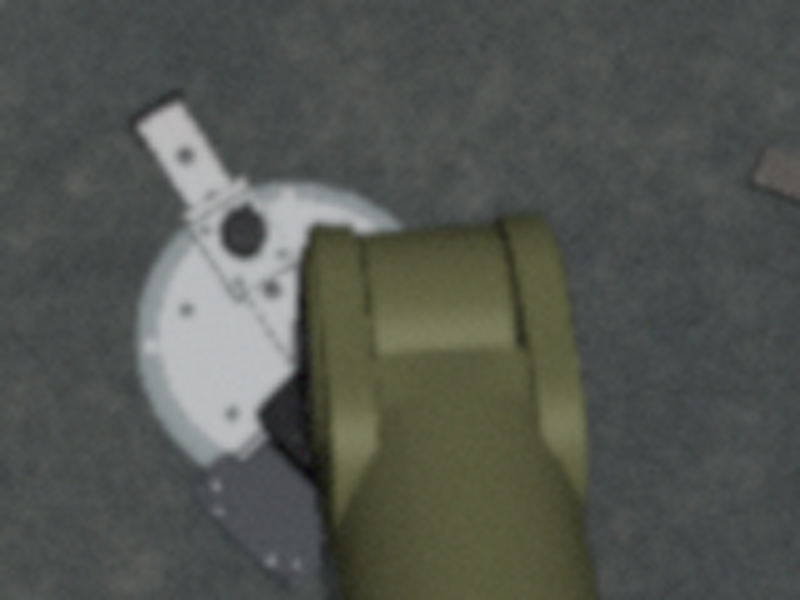

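View pics/s3c.png

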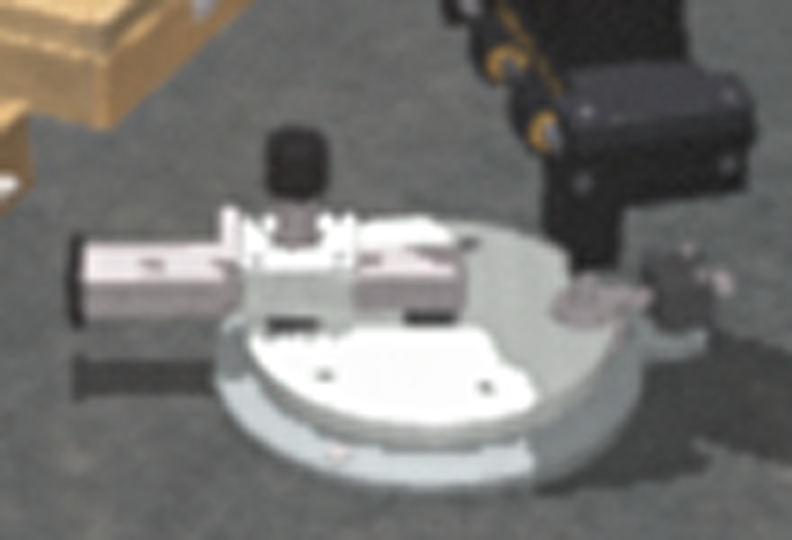

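View pics/w3c.png

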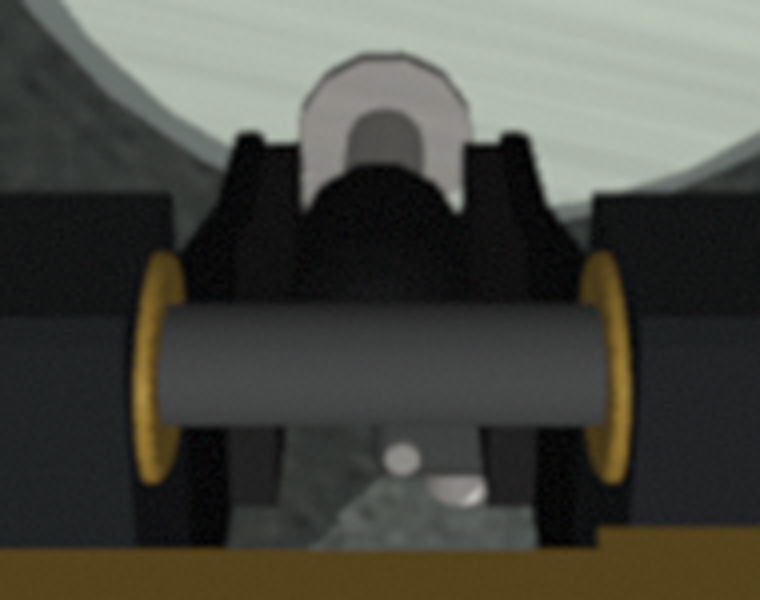

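Emit:
carry_out --targets '[[[2,-1,-1],[0,0,0]],[[2,-1,-1],[0,0,0]],[[0,0,0],[0,0,0]],[[0,0,0],[0,0,0]]]'

```text
time_s: 7.6
tool_pos: [0.5418, -0.0801, 0.0626]
tool_rot: [-90.0, 0.3, -45.0]
force: [0.2, 7.1, -10.0]
grip_width: 0.0218
```

It went over the lug; handle now at about -134.8°, the block's bearing. Releasing to let the roller settle it, then checking.

Emit:
carry_out --targets '[[[0,0,0],[0,0,0]],[[0,0,0],[0,0,0]],[[0,0,0],[0,0,0]],[[0,0,0],[0,0,0]],[[0,0,0],[0,0,0]]]' --jaw 0.7

```text
time_s: 8.1
tool_pos: [0.5438, -0.0847, 0.065]
tool_rot: [-90.0, -0.1, -45.2]
force: [-0.3, 0.7, 0.4]
grip_width: 0.0536
```

Emit:
carry_out --targets '[[[0,-25,0],[0,0,0]],[[0,-35,0],[0,0,0]],[[0,-35,0],[0,0,0]],[[0,-35,0],[0,0,0]],[[0,-20,0],[0,0,0]],[[0,0,0],[0,0,0]],[[0,0,0],[0,0,0]]]'

```text
time_s: 8.8
tool_pos: [0.5434, -0.0843, 0.2144]
tool_rot: [-90.0, -0.0, -45.2]
force: [-0.8, 0.1, -0.1]
grip_width: 0.061
```

```bash
python3 - <<'E'
from h import *
import cv2
o=env.get_obs(); print({k:np.round(v,4) for k,v in o.items() if k in("time_s","qpos","tool_pos","tool_rot","force","grip_width")})
im=env.read_camera("wrist")[:,:,::-1];cv2.imwrite("pics/w4.png",im);np.savez("w4.npz",p=o["tool_pos"],r=o["tool_rot"])
cv2.imwrite("pics/w4c.png",cv2.resize(im[170:260,270:390],(800,600),interpolation=cv2.INTER_CUBIC))
im=env.read_camera("top")[:,:,::-1];cv2.imwrite("pics/t4.png",cv2.resize(im[130:250,270:430],(800,600),interpolation=cv2.INTER_CUBIC))
E
```

```text
{'time_s': np.float64(8.8), 'qpos': array([ 37.5766,   8.8107, -34.6234,  97.212 ,   5.1852,  75.5629,
       -43.1802]), 'tool_pos': array([ 0.5434, -0.0843,  0.2144]), 'tool_rot': array([-9.00125e+01, -2.87000e-02, -4.51558e+01]), 'force': array([-0.8153,  0.0888, -0.0846]), 'grip_width': np.float64(0.061)}
```

View pics/w4.png

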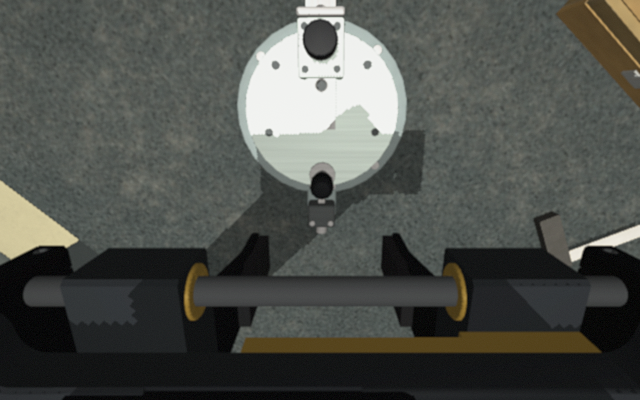

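View pics/w4c.png

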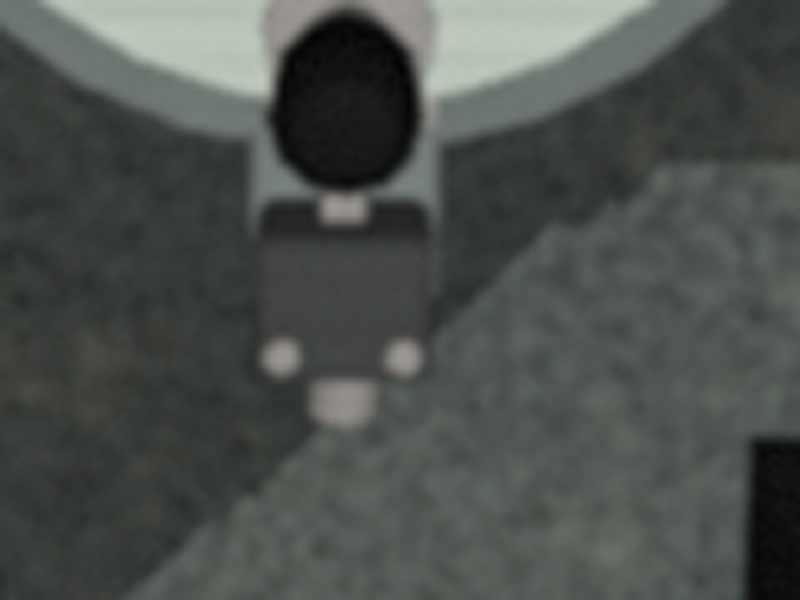

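View pics/t4.png

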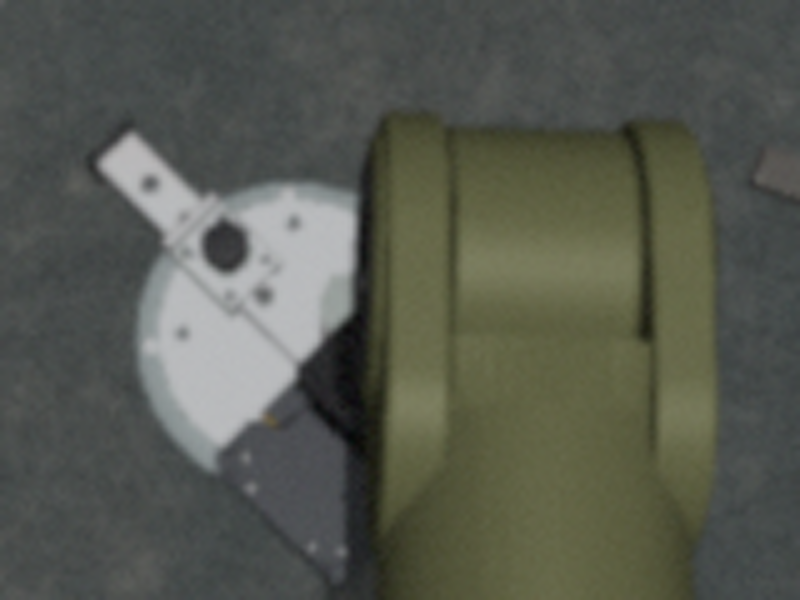

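```bash
python3 - <<'E'
from h import *
w=np.load("w4.npz");p,r=w["p"],w["r"]
print(ray("top",(270+226/5,130+246/5),.113).round(4))
K=wray((320,38),.117,p,r);print("w",K.round(4), wray((321,189),.094,p,r).round(4))
R=Rn.from_euler("xyz",r,degrees=True).as_matrix()
for X in (K,np.array([.6266,.0048,.117])):print((R.T@(X-p)*1000).round(1))
E
```

```text
[0.6232 0.0042 0.113 ]
w [0.627  0.0043 0.117 ] [ 0.5424 -0.08    0.094 ]
[ -3.9  97.3 121.9]
[ -4.5  97.3 121.9]
```

Emit:
carry_out --targets '[[[-1,0,30],[0,0,0]],[[-1,0,30],[0,0,0]],[[-1,0,30],[0,0,0]],[[-1,0,31],[0,0,0]],[[0,30,0],[0,0,0]],[[0,30,0],[0,0,0]],[[0,25,0],[0,0,0]],[[0,0,0],[0,0,0]],[[0,0,0],[0,0,0]],[[0,0,0],[0,0,0]]]'

```text
time_s: 9.9
tool_pos: [0.6272, 0.0043, 0.1308]
tool_rot: [-89.9, -0.1, -45.1]
force: [0.3, 0.4, -0.6]
grip_width: 0.0616
```

```bash
python3 - <<'E'
from h import *
import cv2
o=env.get_obs(); print({k:np.round(v,4) for k,v in o.items() if k in("time_s","qpos","tool_pos","tool_rot","force","grip_width")})
im=env.read_camera("wrist")[:,:,::-1];cv2.imwrite("pics/w5.png",im)
E
```

```text
{'time_s': np.float64(9.9), 'qpos': array([ 26.0341,  22.8592, -36.2514,  92.187 ,  14.2016,  69.5192,
       -58.1819]), 'tool_pos': array([0.6272, 0.0043, 0.1308]), 'tool_rot': array([-8.99208e+01, -6.78000e-02, -4.51344e+01]), 'force': array([ 0.2686,  0.4269, -0.6391]), 'grip_width': np.float64(0.0616)}
```

View pics/w5.png

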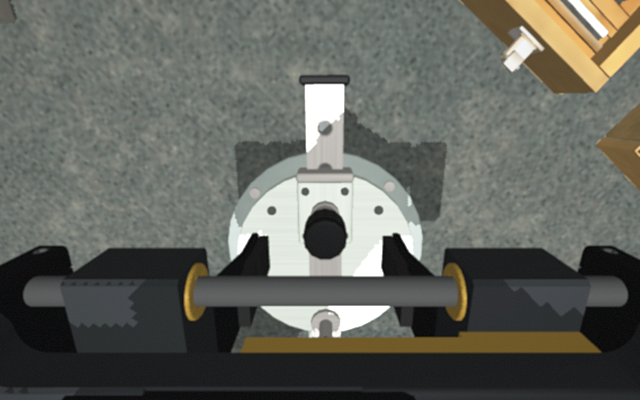

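Knob at (325,235), centred between the fingers, rail straight up the picture. Descending.

Emit:
carry_out --targets '[[[0,22,0],[0,0,0]],[[0,21,0],[0,0,0]],[[0,0,0],[0,0,0]],[[0,0,0],[0,0,0]]]'

```text
time_s: 10.35
tool_pos: [0.627, 0.0041, 0.0877]
tool_rot: [-90.0, -0.1, -45.1]
force: [-0.3, 0.5, -0.1]
grip_width: 0.0605
```

Emit:
carry_out --targets '[[[0,0,0],[0,0,0]],[[0,0,0],[0,0,0]],[[0,0,0],[0,0,0]],[[0,0,0],[0,0,0]],[[0,0,0],[0,0,0]],[[0,0,0],[0,0,0]],[[0,0,0],[0,0,0]]]' --jaw 0 --squeeze 40

```text
time_s: 11.05
tool_pos: [0.6266, 0.0039, 0.0867]
tool_rot: [-90.0, -0.0, -45.1]
force: [0.5, -1.9, -0.0]
grip_width: 0.0249
```

Emit:
carry_out --targets '[[[0,-3,0],[0,0,0]],[[0,-3,0],[0,0,0]],[[0,-3,0],[0,0,0]],[[0,-3,0],[0,0,0]],[[0,-1,0],[0,0,0]],[[0,0,0],[0,0,0]],[[0,0,0],[0,0,0]]]'

```text
time_s: 11.75
tool_pos: [0.6262, 0.0037, 0.0992]
tool_rot: [-90.0, 0.0, -45.1]
force: [2.0, -1.8, -7.4]
grip_width: 0.0246
```

Emit:
carry_out --targets '[[[0,0,5],[0,0,0]],[[0,0,5],[0,0,0]],[[0,0,5],[0,0,0]],[[0,0,5],[0,0,0]],[[0,0,5],[0,0,0]],[[0,0,5],[0,0,0]],[[0,0,0],[0,0,0]],[[0,0,0],[0,0,0]],[[0,0,0],[0,0,0]]]'

```text
time_s: 12.65
tool_pos: [0.648, 0.0259, 0.0998]
tool_rot: [-89.9, -0.0, -45.1]
force: [3.2, -1.2, -8.4]
grip_width: 0.025
```

Emit:
carry_out --targets '[[[0,1,-0.6],[0,0,0]],[[0,2,0],[0,0,0]],[[0,2,0],[0,0,0]],[[0,2,0],[0,0,0]],[[0,0,0],[0,0,0]],[[0,0,0],[0,0,0]]]'

```text
time_s: 13.25
tool_pos: [0.6471, 0.0249, 0.0926]
tool_rot: [-90.0, 0.0, -45.1]
force: [2.9, -0.9, -6.2]
grip_width: 0.0249
```

Emit:
carry_out --targets '[[[0,2,0],[0,0,0]],[[0,2,0],[0,0,0]],[[0,2,0],[0,0,0]],[[0,1,0],[0,0,0]],[[0,0,0],[0,0,0]],[[0,0,0],[0,0,0]]]'

```text
time_s: 13.85
tool_pos: [0.6477, 0.025, 0.0866]
tool_rot: [-90.0, -0.1, -45.1]
force: [-0.1, -0.9, 3.7]
grip_width: 0.0252
```

```bash
python3 - <<'E'
from h import *
import cv2
im=env.read_camera("wrist")[:,:,::-1];cv2.imwrite("pics/w6.png",im)
im=env.read_camera("scene")[:,:,::-1];s=cv2.resize(im[160:250,240:360],(800,600),interpolation=cv2.INTER_CUBIC);cv2.imwrite("pics/s6.png",s)
o=env.get_obs(); print({k:np.round(v,4) for k,v in o.items() if k in("time_s","tool_pos","force","grip_width")})
E
```

```text
{'time_s': np.float64(13.95), 'tool_pos': array([0.6477, 0.025 , 0.0866]), 'force': array([-0.8585, -0.8537,  4.9863]), 'grip_width': np.float64(0.025)}
```

View pics/w6.png

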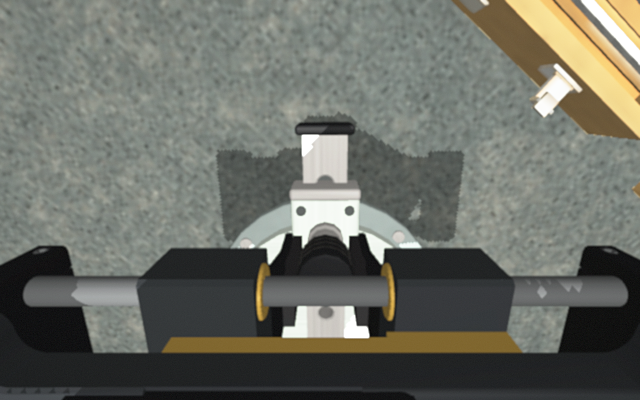

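View pics/s6.png

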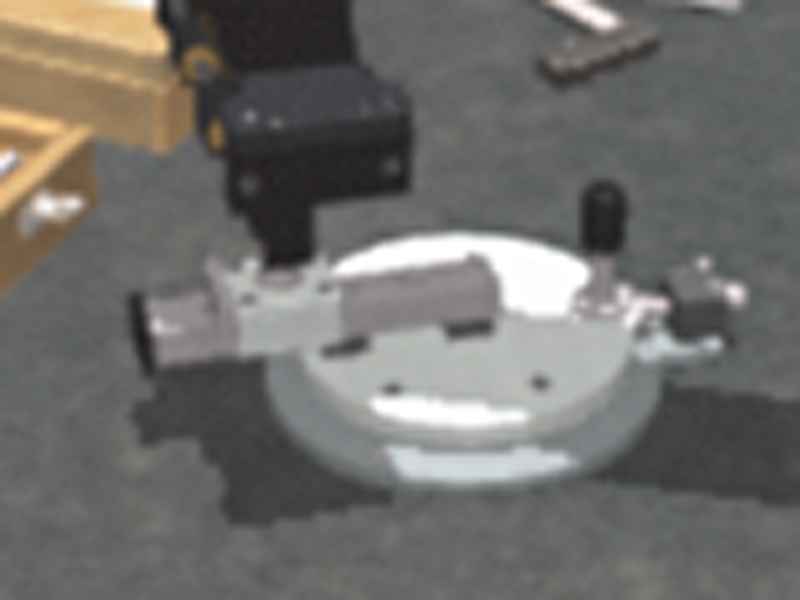

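The knob at (325,245) is gripped. The slide's outer edge now meets the outermost hole at (325,180), which is one hole further out. In the scene picture the handle (605,220) is in line with the block (700,300). Handing in.

```bash
python3 - <<'E'
from h import *
env.sign_off()
o=env.get_obs(); print({k:np.round(v,4) for k,v in o.items() if k in("time_s","tool_pos","force","grip_width")})
E
```

```text
the job is handed in; nothing more can be done
the job is handed in; nothing more can be done
```

The fixture is set up and I handed the job in at about 14 s, with the gripper still holding the knob and the pin home. No verdict was reported.

- **Turntable:** I gripped the handle and turned it about 41° counter-clockwise until it dropped into the detent. After I let go, the wrist picture showed the handle, roller and detent block in line. The scene picture taken just before hand-in still showed the handle opposite the block.
- **Slide:** I pulled the knob up 12.5 mm, and the spring force read 7.4 N, about what was expected. I then moved the slide outward; the TCP ended 29.8 mm from where it first gripped the knob, against a hole spacing of 30 mm.
- **Pin:** On lowering, the spring kept pulling down below the 10 mm height where the pin would otherwise rest on the rail. The tool came back to its original grip height (86.6 mm against 86.7 mm), and then the force reversed to 4–5 N upward, so the pin is home.
- **Other things on the bench:** I did not touch anything else.

**One disagreement:** getting over the first lug took about 27 N at the handle or a little more, above the 10–20 N given. Some of that push was slightly out of line. The arm then sprang into the detent and stayed there.

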